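# Open the stencil press and register the blank

### The job

Open the stencil press: push its counterweighted stencil frame up past its balance point (the bar handle at its front is there for the fingertips to push up under), without pinching or forcing it, so that it swings to its stop and stays raised by itself. Then push the plywood blank along the bed until its long rear edge is flush against both rear register tabs and its right-hand edge (seen from the handle side) touches the side tab. Only push the blank, never lift it, and leave the cans, cup, jar, sanding block and marker beside the press where they are.

Things in the scene. Friction and masses are not known exactly. Their poses are not given: they have to be found in the camera images.
- press: small table-top stencil press, fixed to the table. Origin: on the table top under the middle of its bed; x points from the handle to the hinge (rear), y to its left, z up. The dark brown bed measures 200 mm (x) by 300 mm (y) about the origin, its top 24 mm above the table. Behind it stand hinge posts (x = 112 mm, 98 mm high) and a low foot plate to x = 225 mm
- stencil_frame (a joint): angle of the hinged stencil frame, rad: 0 = shut (level above the bed), growing as its front rises and swings to the rear, 1.80 = fully raised at its stop. Below its balance point, about 0.95 rad, it falls shut by itself; beyond it, it swings on by itself to 1.80 in about 1 to 2 s and stays. Lifting it at the handle takes 3 to 6 N at first, less higher up
- handle_mid (a point): middle of the frame's lifting handle, a round steel bar along y, 12 mm thick, 96 mm long, out in front of the front rail; moves with the frame on a circle of 262 mm radius about the hinge line. Frame shut: 150 mm in front of the press origin, 91 mm above the table, free space below and in front (bed and front rail begin 50 mm behind it)
- hinge_mid (a point): middle of the hinge line, which runs along the press's y, 112 mm behind the press origin, 85 mm above the table. The frame on it is aluminium, 185 x 280 mm, 20 mm thick, its underside 38 mm above the table when shut, with a brass stencil sheet; a steel counterweight bar sits on two arms above the hinge
- blank: loose rectangular plywood blank lying flat on the bed under the frame: 90 mm (its x) by 140 mm (its y) by 10 mm thick, about 0.1 kg. Origin: centre of its underside; its axes lie nearly along the press's. At the start it lies 15 to 40 mm short of the tabs
- blank_rear_right (a point): right end of the blank's rear long edge, half-way up its thickness
- blank_rear_left (a point): left end of the blank's rear long edge, half-way up its thickness
- blank_right (a point): middle of the blank's right short edge, half-way up its thickness
- rear_tab_right (a point): right-hand one of the two rear register tabs, small steel blocks fixed on the bed, 14 mm wide (y), 6 mm high: the point is the foot of the face that looks to the front. Press frame: x = 50, y = -60 mm
- rear_tab_left (a point): left-hand rear register tab, the same. Press frame: x = 50, y = 30 mm
- side_tab (a point): the side register tab, the same kind of block, 14 mm long (x), 6 mm high, on the press's right: the point is the foot of the face that looks to the left. Press frame: x = 5, y = -85 mm
- can_red: loose small enamel paint can, open, red paint on its rim, 69 mm across, 73 mm high, standing beside the press; origin at the centre of its underside. Not part of the job
- can_brown: loose small enamel paint can, open, brown paint, 65 mm across, 61 mm high, standing beside the press; origin at the centre of its underside. Not part of the job
- cup_green: loose white paper mixing cup, 50 mm across, 39 mm high, standing beside the press; origin at the centre of its underside. Not part of the job
- jar_silver: loose white jar with a silver lid, 53 mm across, 44 mm high, standing beside the press; origin at the centre of its underside. Not part of the job
- sanding_block: loose cork sanding block, 112 x 69 x 30 mm, standing beside the press; origin at the centre of its underside. Not part of the job
- marker_gold: loose gold paint marker lying flat, 136 mm long, 14 mm thick, standing beside the press; origin at the centre of its underside. Not part of the job

How it is judged:
On the way:
1. the frame is raised past its balance point and stays up on its own, with nothing of the robot touching it (value of joint stencil_frame above 1.7 rad and contact force between each of the arm, the fingers and stencil_frame below 0.1 N), for 0.3 s.
At the end, for the whole second after the job is handed in: The frame stands raised at its stop (above 1.7 rad) and still; the blank lies flat and at rest on the bed, both ends of its rear edge within 3 mm of the line of the rear tabs' faces, its right edge within 3 mm of the side tab's face (value of joint stencil_frame above 1.7 rad and x of blank_rear_right in the frame of press between 0.047 and 0.053 m and x of blank_rear_left in the frame of press between 0.047 and 0.053 m and y of blank_right in the frame of press between -0.088 and -0.082 m and z of blank in the frame of press below 0.026 m and angle between blank's own z axis and vertical below 0.04 rad and linear speed of blank below 0.01 m/s and not (velocity of joint stencil_frame above 0.05 rad/s)); the robot touches nothing.
It fails at once if the blank is lifted off the bed or tipped (z of blank in the frame of press above 0.034 m or angle between blank's own z axis and vertical above 0.2 rad).
It fails at once if the frame is pinched or forced: more than 35 N between the fingers and the frame (contact force between the fingers and stencil_frame above 35 N).
It fails at once if something standing beside the press is shifted by more than 20 mm or knocked over (distance of any of can_red, can_brown, cup_green, jar_silver, sanding_block, marker_gold from where it was at the start of the episode above 0.02 m or angle between any of can_red, can_brown, cup_green, jar_silver, sanding_block's own z axis and vertical above 0.3 rad).
It also fails if it takes over 72 s, if anything falls off the work surface, if the arm or the gripper's body presses on something with over 40 N, if the wrist force passes 120 N, or if a joint passes its speed limit or range.

### The arm

A 6-joint arm with a two-finger parallel gripper is mounted at the origin on a cart in front of the work surface, level with it; the furniture and walls round the work are solid. World frame = base frame: x ahead of the robot, y to its left, z up, the work surface at z = 0. Lengths are in m, angles in rad, forces in N, time in s.
With the tool pointing down it reaches from about 0.275 to 1 m from the base axis. Payload 8.4 kg.
Tool frame: the origin (TCP) lies midway between the tips of the shut fingers; the grasp point (between the pads) lies 19 mm behind it; z points along the fingers, y is the line along which they close (so a half turn about z gives the same grasp; the last joint's range is limited). The gripper opens to 85 mm and grips with 20 to 120 N. Pads are 22 mm wide; open, the fingers measure 114 mm over their backs; the gripper's body (76 mm by 85 mm) begins 54 mm behind the grasp point. The pads swing forward as they close: fully open they stand 13 mm farther back than shut.
Start: joints at [-1.263, 0.353, 1.633, -0, 1.155, -0.002], TCP at [0.191, -0.595, 0.231] pointing down, gripper open.
Joint ranges: [-2.63, 2.63], [-0.92, 2.1], [0.06, 2.66], [-1.3, 4.44], [0, 2.69], [-3.02, 3.02]. Speed limits (rad/s): [2.22, 2.22, 2.79, 3.14, 3.14, 3.14].

### API

Orientations are given as [roll, pitch, yaw] about the fixed x, y, z axes, in that order (R = Rz(yaw) Ry(pitch) Rx(roll)).
In Python, from bench import robot gives the robot as it stands. The module is installed in compiled form; this text tells all that it offers.
- The arm moves only by the tool apply_moves, never from a script. Its argument "deltas" is a list of rows, each an object of numbers: "gripper": the opening, from 0 (shut) to 1 (fully open); "x", "y", "z": the shift along the world's x, y, z in units of 0.02 m (1.0 is 0.02 m); "wx", "wy", "wz": the turn, a rotation vector about the world's x, y, z in units of 8 degrees (1.0 is 8 degrees). A call has exactly 8 rows; each row shifts and turns the commanded pose from where the row before left it; what a row does not reach is not made up. A row lasts 1/8 s, in which the tool goes at most 62.5 mm and 10.7 degrees, less where a joint would pass 70% of its speed; a pose out of reach is approached as far as the arm can. A call with a number of a shift or a turn outside -1 to 1 is refused whole. A call with a gripper value outside its range is refused whole. The fingers move at their own pace and stop on an object; the grip force is fixed at half the most. Time passes only in rows, so rows that do not move let the fingers close, or fill a call up. It gives the time, the measured TCP pose, the force, the opening and the grip force at its end, in the units of the state.
- robot.get_state(): the state, without advancing time (a new reading comes with each control period).
- robot.grab_frame(name): name is "scene" or "top"; returns the picture (384x512x3 uint8, blue, green, red); there is no depth.
- robot.get_calibration(name): a dict with "fx", "fy", "cx", "cy" (pixels), "camera_from_world" (4x4, takes a point from world to camera coordinates). Camera axes: x right, y down, z forward; pixel columns grow to the right and rows downward; lengths in m; the calibration is good to about 2 mm. A picture is of the moment at which its call begins. get_calibration takes no time and is no camera call.
- robot.hand_in(): hands the job in; it is judged then, once.
Trained networks look in the newest picture that a camera, given by its name, has taken for a name from the list of things; names that differ only in an ending like _2 or _b are one class to them, and where a whole thing is asked for, a point or a joint stands for the part that bears it (a point fixed in the world has none). Each returns a list of dicts, best first, with "score" (0 to 1); they miss things now and then, are a little off and sometimes report something else, mostly with a low value. They report only what shows in the picture. A call takes as long as a camera call.
- robot.spot_in(camera, query): "location" ([column, row] in pixels, amid what is visible of it).
- robot.cut_out(camera, query): "region" (384x512 bool, what is visible of it) and "location" ([column, row] in pixels, amid what is visible of it).
- robot.pinpoint(camera, query): "location" ([column, row] in pixels: a listed point, or the origin of a listed thing).
The state is a dict: "t": time; "q": joint angles; "dq": joint speeds; "tau": joint torques, N m; "tcp_pos": TCP position; "ee_rot": TCP orientation; "wrist_force": force on the tool from outside, world axes, zero at the start; "wrist_torque": the same for the moment, N m; "gripper_width": finger opening in m; "grip_force": force on a finger pad.
Only numpy, scipy, OpenCV 4.12 (cv2) and the standard library are available. Lean on these libraries where they do the work, as an engineer would, in place of code of your own. Each camera call takes 0.05 s, during which the arm holds its last target. There are 200 camera calls.

## Working session

There is one attempt and no reset: what is moved stays moved. The work goes in short steps, Python scripts to look and compute and a tool call to move; the robot and the scene stay as the last step left them, time stands still between calls to the robot, and variables do not carry over. Pictures are saved under pics/ and viewed, at most 10 in all, crops included, and the job is handed in when it is done.

Besides the shell and the picture viewer there is one more tool, called by a JSON object that holds its "op" and its "data", one argument or row to a line. apply_moves: Moves the arm, as the interface text tells. Shifts and turns lie within -1 to 1; 1 stands for 0.02 m of shift or 8 degrees of turn. Its arguments: {"type":"object","properties":{"deltas":{"type":"array"}},"required":["deltas"]}

```bash
mkdir -p pics; cat > h.py <<'E'
import numpy as np,cv2
from bench import robot
def ray(cam,uv):
    c=robot.get_calibration(cam);T=np.linalg.inv(np.array(c["camera_from_world"]))
    d=T[:3,:3]@np.array([(uv[0]-c["cx"])/c["fx"],(uv[1]-c["cy"])/c["fy"],1]);return T[:3,3],d
def atz(cam,uv,z):
    o,d=ray(cam,uv);return o+d*(z-o[2])/d[2]
def tri(uvs):
    A=0;b=0
    for cam,uv in uvs.items():
        o,d=ray(cam,uv);d=d/np.linalg.norm(d);P=np.eye(3)-np.outer(d,d);A=A+P;b=b+P@o
    return np.linalg.solve(A,b)
def proj(cam,p):
    c=robot.get_calibration(cam);q=np.array(c["camera_from_world"])@np.r_[p,1]
    return c["fx"]*q[0]/q[2]+c["cx"],c["fy"]*q[1]/q[2]+c["cy"]
E
python3 - <<'E'
from h import *
ims=[robot.grab_frame(n) for n in("scene","top")]
for n,i in zip(("scene","top"),ims): cv2.imwrite(f"pics/{n}0.png",i)
for q in["handle_mid","hinge_mid","rear_tab_right","rear_tab_left","side_tab","press","blank","can_red","can_brown","cup_green","jar_silver","sanding_block","marker_gold"]:
    u={}
    for n in("scene","top"):
        r=robot.pinpoint(n,q)
        if r: u[n]=r[0]["location"]; print(q,n,np.round(u[n],1),round(r[0]["score"],2),end=' ')
    if len(u)==2: print(np.round(tri(u),3))
    else: print()
for n in("scene","top"):print(ray(n,(256,192)))
print(robot.get_state())
E
```

```text
handle_mid scene [233.5 246.6] 0.82 handle_mid top [308.9 242.9] 0.97 [ 0.472 -0.168  0.09 ]
hinge_mid scene [261.3 180.3] 0.6 hinge_mid top [235.  189.7] 0.62 [0.625 0.034 0.087]
rear_tab_right scene [281.  217.3] 0.64 rear_tab_right top [267.5 188.7] 0.9 [ 0.633 -0.059  0.033]
rear_tab_left scene [248.5 208.7] 0.79 rear_tab_left top [245.5 215. ] 0.78 [0.566 0.004 0.037]
side_tab scene [288.3 227.9] 0.95 side_tab top [284.4 191.1] 0.85 [ 0.624 -0.108  0.039]
press scene [254.5 235. ] 0.76 press top [265.5 217.6] 0.68 [ 0.557 -0.054  0.002]
blank scene [245.7 232.7] 0.62 blank top [267.7 226.7] 0.78 [ 0.531 -0.06   0.022]
can_red scene [319.1 337.2] 0.65 can_red top [364.5 213.7] 0.59 [ 0.554 -0.348 -0.004]
can_brown scene [340.7 294.9] 0.57 can_brown top [343.  187.8] 0.72 [ 0.637 -0.289 -0.002]
cup_green scene [204.4 180.9] 0.76 cup_green top [167.7 224.6] 0.46 [ 0.536  0.242 -0.   ]
jar_silver scene [341.8 255. ] 0.57 jar_silver top [312.9 166.3] 0.59 [ 0.704 -0.2    0.001]
sanding_block scene [261.2 179.7] 0.74 sanding_block top [173.1 159.8] 0.75 [ 0.73   0.236 -0.042]
marker_g
[... 243 characters left out ...]
11855056, -0.00114643, -0.99300312]))
{'t': 1.4, 'q': array([-1.26340501e+00,  3.53008369e-01,  1.63340486e+00, -2.27691155e-05,
        1.15516106e+00, -2.42890945e-03]), 'dq': array([0.00143401, 0.00072615, 0.00155146, 0.00033591, 0.00011067,
       0.00028834]), 'tau': array([ 5.12847892e-04, -6.05169010e+01, -3.42430329e+01,  1.24526335e-05,
        1.18148011e-03,  7.39315084e-06]), 'tcp_pos': array([ 0.19053433, -0.59526207,  0.23127365]), 'ee_rot': array([3.14157434e+00, 2.08752557e-05, 3.09829415e-01]), 'wrist_force': array([ 1.14788336, -0.50542997, -0.41408212]), 'wrist_torque': array([-0.02615891,  0.01661864,  0.00962391]), 'grip_force': 0.0, 'gripper_width': 0.08565724179274613}
```

View pics/scene0.png

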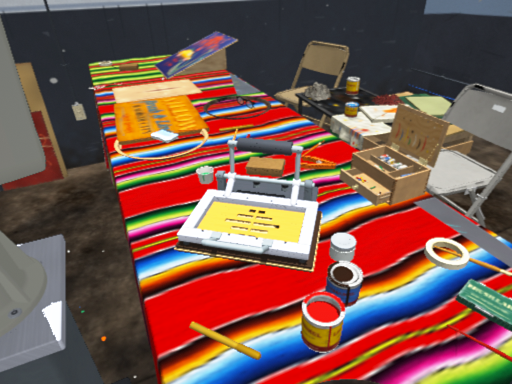

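View pics/top0.png

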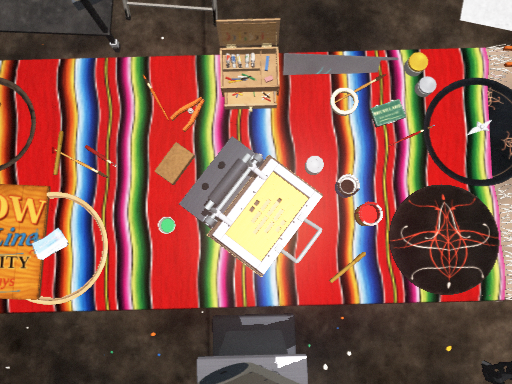

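The scene view shows the shut press with handle at about (233,247), the cans and jar to the right, and the marker in front of it. The top view shows the press at (260,215), turned about 50°, with its handle at (309,243). Next I'll fit the press pose and work out the approach.

```bash
cat >> h.py <<'E'
from scipy.optimize import least_squares
from scipy.spatial.transform import Rotation as Ro
def P2W(P,p):
    c,s=np.cos(P[2]),np.sin(P[2]);p=np.array(p,float);return np.array([P[0]+c*p[0]-s*p[1],P[1]+s*p[0]+c*p[1],p[2]])
def W2P(P,p):
    c,s=np.cos(P[2]),np.sin(P[2]);d=np.array(p[:2])-P[:2];return np.array([c*d[0]+s*d[1],-s*d[0]+c*d[1],p[2]])
def go(P,pos,a):
    """deltas (in row units) to TCP at press-frame pos, tool pointing forward, a deg below horizontal"""
    st=robot.get_state();tp=st["tcp_pos"];R=Ro.from_euler("xyz",st["ee_rot"])
    z=np.array([np.cos(np.radians(a)),0,-np.sin(np.radians(a))]);y=np.array([0,-1.,0]);x=np.cross(y,z)
    T=Ro.from_euler("z",P[2])*Ro.from_matrix(np.c_[x,y,z])
    w=(T*R.inv()).as_rotvec(degrees=True)/8;d=(P2W(P,pos)-tp)/.02
    return np.round(d,2),np.round(w,2)
E
python3 - <<'E'
from h import *
K={"handle_mid":(-.15,0,.091),"hinge_mid":(.112,0,.085),"rear_tab_right":(.05,-.06,.024),"rear_tab_left":(.05,.03,.024),"side_tab":(.005,-.085,.024),"press":(0,0,0)}
O=[(n,k,robot.pinpoint(n,k)[0]["location"]) for n in("scene","top") for k in K]
f=lambda P:np.concatenate([np.array(proj(n,P2W(P,K[k])))-u for n,k,u in O])
r=least_squares(f,[.557,-.054,.92],loss="soft_l1",f_scale=2);P=r.x
print(P)
for (n,k,u),e in zip(O,f(P).reshape(-1,2)):print(n,k,e.round(1))
np.save("P.npy",P)
for n in("scene","top"):
  for q in("blank","blank_rear_right","blank_rear_left","blank_right"):
    L=robot.pinpoint(n,q)
    if L:print(n,q,W2P(P,atz(n,L[0]["location"],.029 if q!="blank" else .024)).round(3),L[0]["score"])
print(go(P,(-.26,0,.16),40),go(P,(-.198,0,.094),40),go(P,(-.144,0,.060),40))
print(robot.get_state()["t"])
E
```

```text
[ 0.5594801  -0.05218034  0.91869304]
scene handle_mid [-0.7  1. ]
scene hinge_mid [ 0.8 -0. ]
scene rear_tab_right [0.6 0.1]
scene rear_tab_left [-3.3  4.5]
scene side_tab [0.9 2.3]
scene press [-1.8  0.2]
top handle_mid [1.3 1.4]
top hinge_mid [-1.1 -0.1]
top rear_tab_right [-3.6 -0.7]
top rear_tab_left [ 0.5 -2.4]
top side_tab [-3.2 -1. ]
top press [ 0.1 -2.7]
scene blank [-0.023  0.01   0.024] 0.62
scene blank_rear_right [ 0.023 -0.058  0.029] 0.87
scene blank_rear_left [0.03  0.089 0.029] 0.72
scene blank_right [-0.02  -0.053  0.029] 0.58
top blank [-0.026  0.026  0.024] 0.78
top blank_rear_right [ 0.031 -0.05   0.029] 0.63
top blank_right [-0.016 -0.044  0.029] 0.93
(array([10.56, 16.82, -3.56]), array([ 3.66, -5.18,  4.08])) (array([12.44, 19.28, -6.86]), array([ 3.66, -5.18,  4.08])) (array([14.08, 21.43, -8.56]), array([ 3.66, -5.18,  4.08]))
2.4
```

{"op": "apply_moves", "data": {
  "deltas": [
    {"gripper":0,"x":0.66,"y":1,"wx":0.46,"wy":-0.65,"wz":0.51},
    {"gripper":0,"x":0.66,"y":1,"wx":0.46,"wy":-0.65,"wz":0.51},
    {"gripper":0,"x":0.66,"y":1,"wx":0.46,"wy":-0.65,"wz":0.51},
    {"gripper":0,"x":0.66,"y":1,"wx":0.46,"wy":-0.65,"wz":0.51},
    {"gripper":0,"x":0.66,"y":1,"wx":0.46,"wy":-0.65,"wz":0.51},
    {"gripper":0,"x":0.66,"y":1,"wx":0.46,"wy":-0.65,"wz":0.51},
    {"gripper":0,"x":0.66,"y":1,"wx":0.46,"wy":-0.65,"wz":0.51},
    {"gripper":0,"x":0.66,"y":1,"wx":0.46,"wy":-0.65,"wz":0.51}
  ]
}}

```text
$.deltas[0]: bad value
```

```bash
python3 - <<'E'
from h import *
P=np.load("P.npy");s=robot.get_state();print(s["q"].round(2),W2P(P,s["tcp_pos"]),s["wrist_force"].round(1),go(P,(-.26,0,.16),40))
E
```

```text
[-1.26  0.35  1.63 -0.    1.16 -0.  ] [-0.65549771 -0.03634419  0.23127013] [-0.1  0.   0.8] (array([10.56, 16.82, -3.56]), array([ 3.66, -5.18,  4.08]))
```

{"op": "apply_moves", "data": {
  "deltas": [
    {"gripper":0,"x":0.66,"y":1,"z":0,"wx":0.46,"wy":-0.65,"wz":0.51},
    {"gripper":0,"x":0.66,"y":1,"z":0,"wx":0.46,"wy":-0.65,"wz":0.51},
    {"gripper":0,"x":0.66,"y":1,"z":0,"wx":0.46,"wy":-0.65,"wz":0.51},
    {"gripper":0,"x":0.66,"y":1,"z":0,"wx":0.46,"wy":-0.65,"wz":0.51},
    {"gripper":0,"x":0.66,"y":1,"z":0,"wx":0.46,"wy":-0.65,"wz":0.51},
    {"gripper":0,"x":0.66,"y":1,"z":0,"wx":0.46,"wy":-0.65,"wz":0.51},
    {"gripper":0,"x":0.66,"y":1,"z":0,"wx":0.46,"wy":-0.65,"wz":0.51},
    {"gripper":0,"x":0.66,"y":1,"z":0,"wx":0.46,"wy":-0.65,"wz":0.51}
  ]
}}

```text
t: 3.4
tcp_pos: [0.2964, -0.435, 0.2315]
ee_rot: [3.14, -0.879, 0.923]
wrist_force: [0.0, 0.7, 0.0]
gripper_width: 0.0
grip_force: 0.0
```

```bash
python3 - <<'E'
from h import *
P=np.load("P.npy");s=robot.get_state();print(s["q"].round(2),W2P(P,s["tcp_pos"]),s["wrist_force"].round(1),go(P,(-.26,0,.16),40))
E
```

```text
[-1.36  0.53  1.65  0.62  1.62 -0.91] [-0.46396733 -0.02319632  0.23148943] [0.  0.7 0. ] (array([ 5.27,  8.81, -3.57]), array([-0.03,  0.03, -0.02]))
```

{"op": "apply_moves", "data": {
  "deltas": [
    {"gripper":0,"x":0.64,"y":1,"z":-0.45,"wx":0,"wy":0,"wz":0},
    {"gripper":0,"x":0.64,"y":1,"z":-0.45,"wx":0,"wy":0,"wz":0},
    {"gripper":0,"x":0.64,"y":1,"z":-0.45,"wx":0,"wy":0,"wz":0},
    {"gripper":0,"x":0.64,"y":1,"z":-0.45,"wx":0,"wy":0,"wz":0},
    {"gripper":0,"x":0.64,"y":1,"z":-0.45,"wx":0,"wy":0,"wz":0},
    {"gripper":0,"x":0.64,"y":1,"z":-0.45,"wx":0,"wy":0,"wz":0},
    {"gripper":0,"x":0.64,"y":1,"z":-0.45,"wx":0,"wy":0,"wz":0},
    {"gripper":0,"x":0.64,"y":1,"z":-0.45,"wx":0,"wy":0,"wz":0}
  ]
}}

```text
t: 4.4
tcp_pos: [0.399, -0.2749, 0.159]
ee_rot: [-3.141, -0.876, 0.919]
wrist_force: [-0.1, -0.2, 0.6]
gripper_width: 0.0003
grip_force: 0.0
```

```bash
python3 - <<'E'
from h import *
P=np.load("P.npy");s=robot.get_state();print(s["q"].round(2),W2P(P,s["tcp_pos"]),s["wrist_force"].round(1))
for p in[(-.205,0,.092),(-.144,0,.056)]:print(go(P,p,40))
for n in("scene","top"):
  i=robot.grab_frame(n);cv2.imwrite(f"pics/{n}1.png",i)
  cv2.imwrite(f"pics/{n}1c.png",cv2.resize(i[130:330,150:400],None,fx=3,fy=3))
u={n:robot.pinpoint(n,"handle_mid")[0]["location"] for n in("scene","top")};print(W2P(P,tri(u)))
E
```

```text
[-1.11  0.49  1.95  0.79  1.3  -0.93] [-0.27439396 -0.0075544   0.15901774] [-0.1 -0.2  0.6]
(array([ 1.81,  2.99, -3.35]), array([-0.02,  0.01, -0.01]))
(array([ 3.66,  5.41, -5.15]), array([-0.02,  0.01, -0.01]))
[-0.14667657  0.00273007  0.08451058]
```

View pics/scene1c.png

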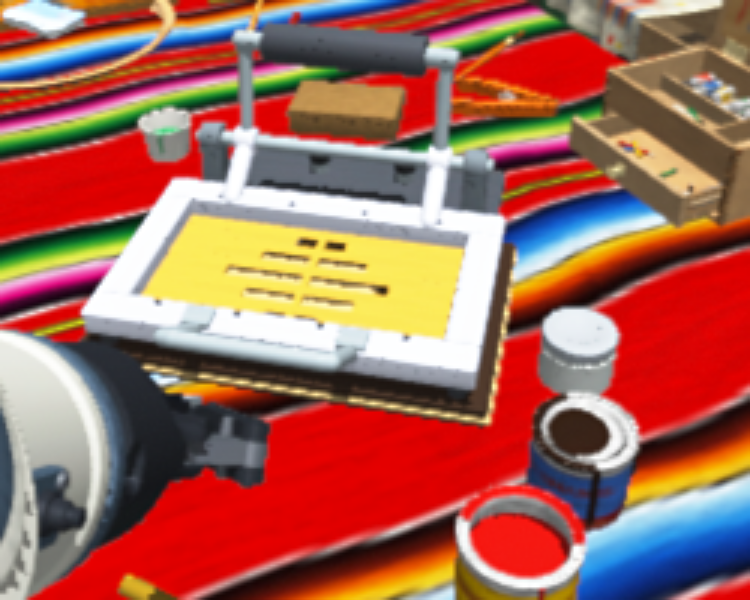

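The scene crop shows the closed fingers at about (235,450) in the crop, in front of and below the handle bar (handle from (165,335) to (360,355)). The marker and cans are clear of it. I'll slide the fingers under the bar.

{"op": "apply_moves", "data": {
  "deltas": [
    {"gripper":0,"x":0.36,"y":0.6,"z":-0.67,"wx":0,"wy":0,"wz":0},
    {"gripper":0,"x":0.36,"y":0.6,"z":-0.67,"wx":0,"wy":0,"wz":0},
    {"gripper":0,"x":0.36,"y":0.6,"z":-0.67,"wx":0,"wy":0,"wz":0},
    {"gripper":0,"x":0.36,"y":0.6,"z":-0.67,"wx":0,"wy":0,"wz":0},
    {"gripper":0,"x":0.36,"y":0.6,"z":-0.67,"wx":0,"wy":0,"wz":0},
    {"gripper":0,"x":0,"y":0,"z":0,"wx":0,"wy":0,"wz":0},
    {"gripper":0,"x":0.4,"y":0.5,"z":-0.4,"wx":0,"wy":0,"wz":0},
    {"gripper":0,"x":0.4,"y":0.5,"z":-0.4,"wx":0,"wy":0,"wz":0}
  ]
}}

```text
t: 5.6
tcp_pos: [0.4512, -0.1951, 0.076]
ee_rot: [-3.141, -0.876, 0.919]
wrist_force: [-0.6, -0.6, 0.2]
gripper_width: -0.0002
grip_force: 0.0
```

```bash
python3 - <<'E'
from h import *
P=np.load("P.npy");s=robot.get_state();print(W2P(P,s["tcp_pos"]),s["wrist_force"].round(1))
for p in[(-.144,0,.056),(-.144,0,.070)]:print(go(P,p,40))
E
```

```text
[-0.17933567 -0.0006803   0.07604146] [-0.6 -0.6  0.2]
(array([ 1.05,  1.42, -1.  ]), array([-0.02,  0.02, -0.  ]))
(array([ 1.05,  1.42, -0.3 ]), array([-0.02,  0.02, -0.  ]))
```

{"op": "apply_moves", "data": {
  "deltas": [
    {"gripper":0,"x":0.35,"y":0.47,"z":-0.33,"wx":0,"wy":0,"wz":0},
    {"gripper":0,"x":0.35,"y":0.47,"z":-0.33,"wx":0,"wy":0,"wz":0},
    {"gripper":0,"x":0.35,"y":0.47,"z":-0.33,"wx":0,"wy":0,"wz":0},
    {"gripper":0,"x":0,"y":0,"z":0,"wx":0,"wy":0,"wz":0},
    {"gripper":0,"x":0,"y":0,"z":0.25,"wx":0,"wy":0,"wz":0},
    {"gripper":0,"x":0,"y":0,"z":0.25,"wx":0,"wy":0,"wz":0},
    {"gripper":0,"x":0,"y":0,"z":0.25,"wx":0,"wy":0,"wz":0},
    {"gripper":0,"x":0,"y":0,"z":0.25,"wx":0,"wy":0,"wz":0}
  ]
}}

```text
t: 6.6
tcp_pos: [0.4715, -0.1675, 0.0769]
ee_rot: [-3.141, -0.876, 0.919]
wrist_force: [0.1, -1.0, -2.5]
gripper_width: -0.0002
grip_force: 1.3
```

```bash
python3 - <<'E'
from h import *
P=np.load("P.npy");s=robot.get_state();print(W2P(P,s["tcp_pos"]),s["wrist_force"].round(1))
c,sn=np.cos(P[2]),np.sin(P[2])
th0=.02
p0=W2P(P,s["tcp_pos"])
th=np.arange(th0,1.31,.05)
x=.262*(1-np.cos(th));z=.262*np.sin(th)
for t,dx,dz in zip(th[1:],np.diff(x),np.diff(z)):print(round(t,2),np.round([dx*c/.02,dx*sn/.02,dz/.02],2))
E
```

```text
[-1.45017646e-01 -3.89266233e-05  7.68542719e-02] [ 0.1 -1.  -2.5]
0.07 [0.02 0.02 0.65]
0.12 [0.04 0.05 0.65]
0.17 [0.06 0.08 0.65]
0.22 [0.08 0.1  0.64]
0.27 [0.1  0.13 0.64]
0.32 [0.12 0.15 0.63]
0.37 [0.13 0.18 0.62]
0.42 [0.15 0.2  0.6 ]
0.47 [0.17 0.22 0.59]
0.52 [0.19 0.25 0.58]
0.57 [0.21 0.27 0.56]
0.62 [0.22 0.29 0.54]
0.67 [0.24 0.31 0.52]
0.72 [0.25 0.33 0.5 ]
0.77 [0.27 0.35 0.48]
0.82 [0.28 0.37 0.46]
0.87 [0.3  0.39 0.43]
0.92 [0.31 0.41 0.41]
0.97 [0.32 0.42 0.38]
1.02 [0.33 0.44 0.36]
1.07 [0.34 0.45 0.33]
1.12 [0.35 0.46 0.3 ]
1.17 [0.36 0.47 0.27]
1.22 [0.37 0.48 0.24]
1.27 [0.38 0.49 0.21]
```

{"op": "apply_moves", "data": {
  "deltas": [
    {"gripper":0,"x":0.02,"y":0.02,"z":0.65,"wx":0,"wy":0,"wz":0},
    {"gripper":0,"x":0.04,"y":0.05,"z":0.65,"wx":0,"wy":0,"wz":0},
    {"gripper":0,"x":0.06,"y":0.08,"z":0.65,"wx":0,"wy":0,"wz":0},
    {"gripper":0,"x":0.08,"y":0.1,"z":0.64,"wx":0,"wy":0,"wz":0},
    {"gripper":0,"x":0.1,"y":0.13,"z":0.64,"wx":0,"wy":0,"wz":0},
    {"gripper":0,"x":0.12,"y":0.15,"z":0.63,"wx":0,"wy":0,"wz":0},
    {"gripper":0,"x":0.13,"y":0.18,"z":0.62,"wx":0,"wy":0,"wz":0},
    {"gripper":0,"x":0.15,"y":0.2,"z":0.6,"wx":0,"wy":0,"wz":0}
  ]
}}

```text
t: 7.6
tcp_pos: [0.4858, -0.1486, 0.1789]
ee_rot: [-3.14, -0.876, 0.919]
wrist_force: [0.1, -1.0, -2.2]
gripper_width: 0.0001
grip_force: 1.0
```

```bash
python3 - <<'E'
from h import *
P=np.load("P.npy");s=robot.get_state();print(W2P(P,s["tcp_pos"]),s["wrist_force"].round(1))
i=robot.grab_frame("scene");cv2.imwrite("pics/s2.png",cv2.resize(i[100:300,150:400],None,fx=2.5,fy=2.5))
robot.grab_frame("top")
u={n:robot.pinpoint(n,"handle_mid")[0]["location"] for n in("scene","top")};print(W2P(P,tri(u)))
E
```

```text
[-1.21352612e-01  7.07669851e-05  1.78942089e-01] [ 0.1 -1.  -2.2]
[-0.12088454  0.00026203  0.20182445]
```

View pics/s2.png

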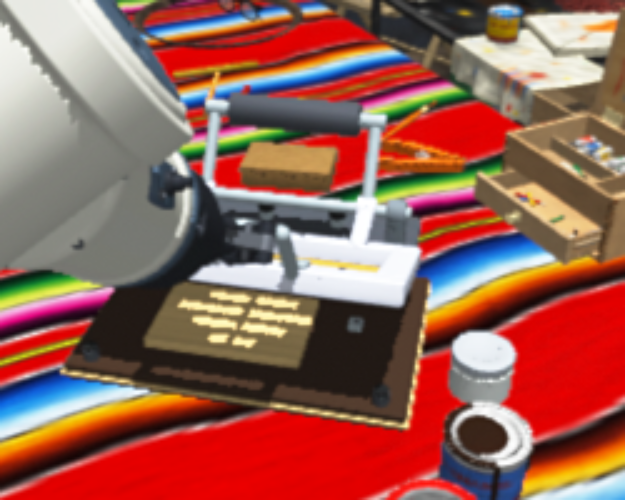

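The frame is rising on the fingertips, and the blank shows on the bed at about (235,320) in the crop. I'll keep following the arc.

{"op": "apply_moves", "data": {
  "deltas": [
    {"gripper":0,"x":0.17,"y":0.22,"z":0.59,"wx":0,"wy":0,"wz":0},
    {"gripper":0,"x":0.19,"y":0.25,"z":0.58,"wx":0,"wy":0,"wz":0},
    {"gripper":0,"x":0.21,"y":0.27,"z":0.56,"wx":0,"wy":0,"wz":0},
    {"gripper":0,"x":0.22,"y":0.29,"z":0.54,"wx":0,"wy":0,"wz":0},
    {"gripper":0,"x":0.24,"y":0.31,"z":0.52,"wx":0,"wy":0,"wz":0},
    {"gripper":0,"x":0.25,"y":0.33,"z":0.5,"wx":0,"wy":0,"wz":0},
    {"gripper":0,"x":0.27,"y":0.35,"z":0.48,"wx":0,"wy":0,"wz":0},
    {"gripper":0,"x":0.28,"y":0.37,"z":0.46,"wx":0,"wy":0,"wz":0}
  ]
}}

```text
t: 8.8
tcp_pos: [0.5225, -0.1005, 0.2633]
ee_rot: [-3.14, -0.877, 0.919]
wrist_force: [-0.2, 0.2, -1.6]
gripper_width: 0.0
grip_force: 0.6
```

{"op": "apply_moves", "data": {
  "deltas": [
    {"gripper":0,"x":0.3,"y":0.39,"z":0.43,"wx":0,"wy":0,"wz":0},
    {"gripper":0,"x":0.31,"y":0.41,"z":0.41,"wx":0,"wy":0,"wz":0},
    {"gripper":0,"x":0.32,"y":0.42,"z":0.38,"wx":0,"wy":0,"wz":0},
    {"gripper":0,"x":0.33,"y":0.44,"z":0.36,"wx":0,"wy":0,"wz":0},
    {"gripper":0,"x":0.34,"y":0.45,"z":0.33,"wx":0,"wy":0,"wz":0},
    {"gripper":0,"x":0.35,"y":0.46,"z":0.3,"wx":0,"wy":0,"wz":0},
    {"gripper":0,"x":0.36,"y":0.47,"z":0.27,"wx":0,"wy":0,"wz":0},
    {"gripper":0,"x":0,"y":0,"z":0,"wx":0,"wy":0,"wz":0}
  ]
}}

```text
t: 9.8
tcp_pos: [0.5687, -0.0395, 0.3127]
ee_rot: [-3.141, -0.877, 0.921]
wrist_force: [-0.1, 0.5, 0.3]
gripper_width: -0.0003
grip_force: 0.0
```

```bash
python3 - <<'E'
from h import *
P=np.load("P.npy");s=robot.get_state();print(W2P(P,s["tcp_pos"]),s["wrist_force"].round(1),s["q"].round(2),s["t"])
i=robot.grab_frame("scene");cv2.imwrite("pics/s3.png",cv2.resize(i[60:300,150:400],None,fx=2.4,fy=2.4))
robot.grab_frame("top")
u={n:robot.pinpoint(n,"handle_mid")[0]["location"] for n in("scene","top")};print(W2P(P,tri(u)))
E
```

```text
[0.01569271 0.0003368  0.31274412] [-0.1  0.5  0.3] [-0.55  0.18  1.98  1.    1.14 -0.42] 9.8Traceback (most recent call last):
  File "<stdin>", line 5, in <module>
IndexError: list index out of range
```

View pics/s3.png

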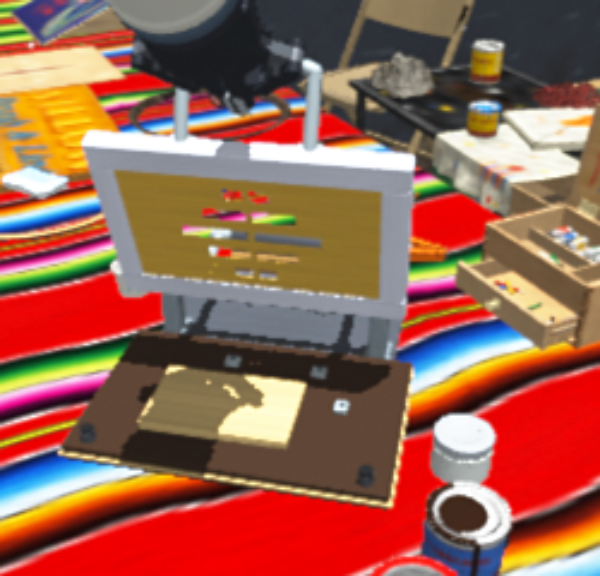

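The frame has gone past balance and is swinging to its stop. The blank (crop (225,405)), the rear tabs (233,360) and (319,371), and the side tab (342,406) all show. I'll back off and turn the tool down.

{"op": "apply_moves", "data": {
  "deltas": [
    {"gripper":0,"x":-0.55,"y":-0.72,"z":0,"wx":0,"wy":0,"wz":0},
    {"gripper":0,"x":-0.55,"y":-0.72,"z":0,"wx":-0.71,"wy":0.54,"wz":0},
    {"gripper":1,"x":-0.55,"y":-0.72,"z":-0.9,"wx":-0.71,"wy":0.54,"wz":0},
    {"gripper":1,"x":-0.55,"y":-0.72,"z":-0.9,"wx":-0.71,"wy":0.54,"wz":0},
    {"gripper":1,"x":-0.55,"y":-0.72,"z":-0.9,"wx":-0.71,"wy":0.54,"wz":0},
    {"gripper":1,"x":-0.55,"y":-0.72,"z":-0.9,"wx":-0.71,"wy":0.54,"wz":0},
    {"gripper":1,"x":-0.55,"y":-0.72,"z":-0.9,"wx":-0.71,"wy":0.54,"wz":0},
    {"gripper":1,"x":-0.55,"y":-0.72,"z":-0.9,"wx":-0.71,"wy":0.54,"wz":0}
  ]
}}

```text
t: 10.95
tcp_pos: [0.4799, -0.1564, 0.2039]
ee_rot: [3.141, -0.001, 0.919]
wrist_force: [-0.9, 0.5, -0.1]
gripper_width: 0.0852
grip_force: 0.0
```

```bash
cat > see.py <<'E'
from h import *
import sys
P=np.load("P.npy")
ims={n:robot.grab_frame(n) for n in("scene","top")}
for n in ims:cv2.imwrite(f"pics/{sys.argv[1]}_{n}.png",cv2.resize(ims[n][150:300,170:350],None,fx=4,fy=4,interpolation=cv2.INTER_CUBIC))
for q,z in(("blank",.024),("blank_rear_right",.029),("blank_rear_left",.029),("blank_right",.029),("rear_tab_right",.024),("rear_tab_left",.024),("side_tab",.024)):
  for n in ims:
    L=robot.pinpoint(n,q)
    if L:print(n,q,(W2P(P,atz(n,L[0]["location"],z))*1000).round(1),np.round(L[0]["location"],1),round(L[0]["score"],2))
s=robot.get_state();print(W2P(P,s["tcp_pos"]).round(4),s["ee_rot"].round(3),s["wrist_force"].round(1),s["t"],s["gripper_width"])
E
python3 see.py a
```

```text
scene blank [-20.9  16.9  24. ] [243.1 231.8] 0.75
top blank [-23.4  29.7  24. ] [266.3 227.2] 0.58
scene blank_rear_right [ 26.4 -56.3  29. ] [278.4 221.4] 0.84
top blank_rear_right [ 25.8 -47.1  29. ] [268.  196.1] 0.73
scene blank_rear_left [23.1 83.9 29. ] [220.7 215.5] 0.56
top blank_rear_left [38.2 98.  29. ] [235.5 233.7] 0.85
scene blank_right [-24.1 -49.   29. ] [271.3 234.5] 0.6
top blank_right [-13.9 -52.1  29. ] [280.  202.6] 0.74
scene rear_tab_right [ 47.5 -57.6  24. ] [280.4 217.9] 0.66
top rear_tab_right [ 37.  -64.3  24. ] [268.3 189.4] 0.93
scene rear_tab_left [60.8 30.8 24. ] [246.  210.7] 0.73
top rear_tab_left [52.9 27.4 24. ] [245.7 211.3] 0.79
scene side_tab [ 11.6 -84.8  24. ] [289.5 228.4] 0.69
top side_tab [  2.4 -88.6  24. ] [282.6 189.6] 0.57
[-1.301e-01  2.000e-04  2.043e-01] [-3.142 -0.005  0.919] [-0.2 -0.2  0.7] 11.75 0.08522550189073368
```

View pics/a_scene.png

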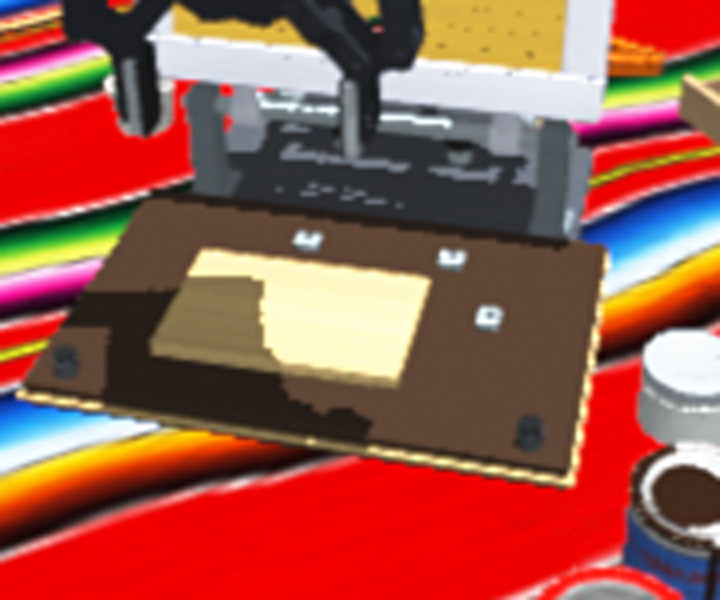

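```bash
python3 - <<'E'
from h import *
P=np.load("P.npy")
m=lambda a,z:(W2P(P,atz("scene",(a[0]/4+170,a[1]/4+150),z))*1000).round(1)
for a in[(200,248),(431,278),(398,380),(150,345)]:print("blank",m(a,.034))
for a in[(307,248),(452,268),(477,320)]:print("tab",m(a,.024))
for a in[(575,475),(24,390),(608,248),(145,200)]:print("bed",m(a,.024))
print(go(P,(-.105,.018,.06),90),go(P,(-.105,.018,.016),90))
c,s=np.cos(P[2]),np.sin(P[2]);print("10mm +x:",c/2,s/2)
E
```

```text
blank [30.  87.5 34. ]
blank [ 26.8 -54.7  34. ]
blank [-65.1 -53.   34. ]
blank [-63.   86.4  34. ]
tab [55.7 27.6 24. ]
tab [ 52.3 -63.1  24. ]
tab [  5.7 -85.1  24. ]
bed [-106.8 -150.6   24. ]
bed [-100.8  145.7   24. ]
bed [  90.7 -153.4   24. ]
bed [ 87.7 144.2  24. ]
(array([ 0.05,  1.54, -7.22]), array([-0.03,  0.02, -0.  ])) (array([ 0.05,  1.54, -9.42]), array([-0.03,  0.02, -0.  ]))
10mm +x: 0.30342972764181736 0.39740458022425024
```

The crop shows the blank short of the tabs, its front edge at press x ≈ -64 mm and its centre at y ≈ 17 mm. The frame is up. I'll go down in front of the blank with the fingers open.

{"op": "apply_moves", "data": {
  "deltas": [
    {"gripper":1,"x":0.01,"y":0.25,"z":-1,"wx":0,"wy":0,"wz":0},
    {"gripper":1,"x":0.01,"y":0.25,"z":-1,"wx":0,"wy":0,"wz":0},
    {"gripper":1,"x":0.01,"y":0.25,"z":-1,"wx":0,"wy":0,"wz":0},
    {"gripper":1,"x":0.01,"y":0.25,"z":-1,"wx":0,"wy":0,"wz":0},
    {"gripper":1,"x":0.01,"y":0.25,"z":-1,"wx":0,"wy":0,"wz":0},
    {"gripper":1,"x":0,"y":0.25,"z":-1,"wx":0,"wy":0,"wz":0},
    {"gripper":1,"x":0,"y":0,"z":-1,"wx":0,"wy":0,"wz":0},
    {"gripper":1,"x":0,"y":0,"z":-1,"wx":0,"wy":0,"wz":0}
  ]
}}

```text
t: 12.75
tcp_pos: [0.4815, -0.1254, 0.0437]
ee_rot: [3.142, -0.005, 0.92]
wrist_force: [-0.4, -0.4, -0.6]
gripper_width: 0.0853
grip_force: 0.0
```

{"op": "apply_moves", "data": {
  "deltas": [
    {"gripper":1,"x":0,"y":0,"z":-0.4,"wx":0,"wy":0,"wz":0},
    {"gripper":1,"x":0,"y":0,"z":-0.4,"wx":0,"wy":0,"wz":0},
    {"gripper":1,"x":0,"y":0,"z":-0.3,"wx":0,"wy":0,"wz":0},
    {"gripper":1,"x":0,"y":0,"z":-0.3,"wx":0,"wy":0,"wz":0},
    {"gripper":1,"x":0,"y":0,"z":0,"wx":0,"wy":0,"wz":0},
    {"gripper":1,"x":0.15,"y":0.2,"z":0,"wx":0,"wy":0,"wz":0},
    {"gripper":1,"x":0.15,"y":0.2,"z":0,"wx":0,"wy":0,"wz":0},
    {"gripper":1,"x":0,"y":0,"z":0,"wx":0,"wy":0,"wz":0}
  ]
}}

```text
t: 13.75
tcp_pos: [0.4879, -0.1172, 0.0165]
ee_rot: [3.141, -0.005, 0.92]
wrist_force: [-0.6, -0.6, -0.5]
gripper_width: 0.0854
grip_force: 0.0
```

```bash
python3 see.py b|tail -1
```

```text
[-0.0957  0.0177  0.0163] [-3.141 -0.005  0.919] [ 0.  -0.5 -0.9] 14.55 0.08560983160602505
```

View pics/b_scene.png

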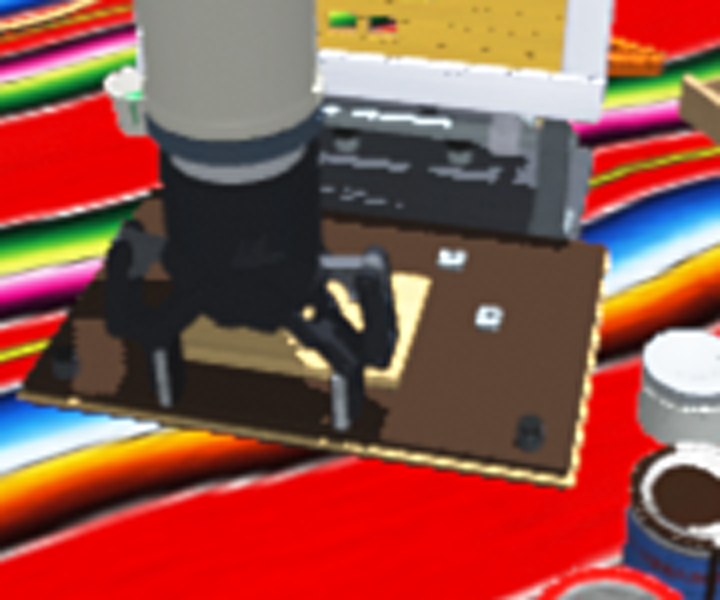

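The crop shows both fingertips ((167,400) and (343,425)) low on the bed, just in front of the blank. Now I'll push it to the rear.

{"op": "apply_moves", "data": {
  "deltas": [
    {"gripper":1,"x":0.15,"y":0.2,"z":0,"wx":0,"wy":0,"wz":0},
    {"gripper":1,"x":0.15,"y":0.2,"z":0,"wx":0,"wy":0,"wz":0},
    {"gripper":1,"x":0.15,"y":0.2,"z":0,"wx":0,"wy":0,"wz":0},
    {"gripper":1,"x":0.15,"y":0.2,"z":0,"wx":0,"wy":0,"wz":0},
    {"gripper":1,"x":0.15,"y":0.2,"z":0,"wx":0,"wy":0,"wz":0},
    {"gripper":1,"x":0.15,"y":0.2,"z":0,"wx":0,"wy":0,"wz":0},
    {"gripper":1,"x":0.15,"y":0.2,"z":0,"wx":0,"wy":0,"wz":0},
    {"gripper":1,"x":0,"y":0,"z":0,"wx":0,"wy":0,"wz":0}
  ]
}}

```text
t: 15.55
tcp_pos: [0.5087, -0.0891, 0.0163]
ee_rot: [3.141, -0.005, 0.92]
wrist_force: [0.5, 0.2, -0.3]
gripper_width: 0.0856
grip_force: 0.0
```

{"op": "apply_moves", "data": {
  "deltas": [
    {"gripper":1,"x":0.03,"y":0.04,"z":0,"wx":0,"wy":0,"wz":0},
    {"gripper":1,"x":0.03,"y":0.04,"z":0,"wx":0,"wy":0,"wz":0},
    {"gripper":1,"x":0.03,"y":0.04,"z":0,"wx":0,"wy":0,"wz":0},
    {"gripper":1,"x":0.03,"y":0.04,"z":0,"wx":0,"wy":0,"wz":0},
    {"gripper":1,"x":0.03,"y":0.04,"z":0,"wx":0,"wy":0,"wz":0},
    {"gripper":1,"x":0,"y":0,"z":0,"wx":0,"wy":0,"wz":0},
    {"gripper":1,"x":0,"y":0,"z":0,"wx":0,"wy":0,"wz":0},
    {"gripper":1,"x":0,"y":0,"z":0,"wx":0,"wy":0,"wz":0}
  ]
}}

```text
t: 16.55
tcp_pos: [0.5114, -0.0854, 0.0163]
ee_rot: [-3.142, -0.005, 0.919]
wrist_force: [0.0, -0.1, -0.5]
gripper_width: 0.0856
grip_force: 0.0
```

```bash
python3 see.py c
```

```text
scene blank [-8.8 16.2 24. ] [244.7 228.6] 0.78
top blank [-10.1  18.8  24. ] [264.8 221.5] 0.91
scene blank_rear_right [ 44.9 -54.6  29. ] [279.  216.7] 0.96
top blank_rear_right [ 47.8 -50.9  29. ] [262.7 190.7] 0.92
top blank_rear_left [49.2 92.3 29. ] [233.6 229.9] 0.74
scene blank_right [ -7.2 -46.3  29. ] [271.5 229.7] 0.92
top blank_right [  9.2 -58.7  29. ] [274.9 196.2] 0.77
scene rear_tab_right [ 47.9 -59.7  24. ] [281.3 217.9] 0.87
top rear_tab_right [ 42.2 -60.9  24. ] [266.2 189.3] 0.97
scene rear_tab_left [57.2 24.8 24. ] [248.  211.8] 0.89
top rear_tab_left [55.3 33.1 24. ] [243.9 212.4] 0.79
scene side_tab [ 18.7 -80.   24. ] [287.9 226.3] 0.93
top side_tab [  6.6 -85.9  24. ] [280.9 189.5] 0.75
[-0.0557  0.018   0.0163] [-3.142 -0.005  0.919] [-0.4 -0.7 -1.5] 17.35 0.08528461476308702
```

The blank's rear edge is about 5 mm short of the tabs. I'll push it sideways to the side tab now, then finish the rear push.

{"op": "apply_moves", "data": {
  "deltas": [
    {"gripper":1,"x":-0.15,"y":-0.2,"z":0,"wx":0,"wy":0,"wz":0},
    {"gripper":1,"x":-0.15,"y":-0.2,"z":0,"wx":0,"wy":0,"wz":0},
    {"gripper":1,"x":0,"y":0,"z":1,"wx":0,"wy":0,"wz":0},
    {"gripper":1,"x":0,"y":0,"z":1,"wx":0,"wy":0,"wz":0},
    {"gripper":0,"x":0,"y":0,"z":1,"wx":0,"wy":0,"wz":0},
    {"gripper":0,"x":0,"y":0,"z":1,"wx":0,"wy":0,"wz":0},
    {"gripper":0,"x":-0.3,"y":0.75,"z":0,"wx":0,"wy":0,"wz":0},
    {"gripper":0,"x":-0.3,"y":0.75,"z":0,"wx":0,"wy":0,"wz":0}
  ]
}}

```text
t: 18.35
tcp_pos: [0.4921, -0.0625, 0.0956]
ee_rot: [-3.14, -0.004, 0.919]
wrist_force: [-0.1, -0.3, 0.6]
gripper_width: 0.0119
grip_force: 0.0
```

{"op": "apply_moves", "data": {
  "deltas": [
    {"gripper":0,"x":-0.3,"y":0.75,"z":0,"wx":0,"wy":0,"wz":0},
    {"gripper":0,"x":-0.3,"y":0.75,"z":0,"wx":0,"wy":0,"wz":0},
    {"gripper":0,"x":-0.3,"y":0.75,"z":0,"wx":0,"wy":0,"wz":0},
    {"gripper":0,"x":-0.3,"y":0.75,"z":0,"wx":0,"wy":0,"wz":0},
    {"gripper":0,"x":-0.3,"y":0.75,"z":0,"wx":0,"wy":0,"wz":0},
    {"gripper":0,"x":-0.15,"y":0.75,"z":0,"wx":0,"wy":0,"wz":0},
    {"gripper":0,"x":0,"y":0,"z":0,"wx":0,"wy":0,"wz":0},
    {"gripper":0,"x":0,"y":0,"z":0,"wx":0,"wy":0,"wz":0}
  ]
}}

```text
t: 19.35
tcp_pos: [0.4606, 0.0265, 0.0963]
ee_rot: [3.141, -0.005, 0.92]
wrist_force: [1.5, -0.1, 0.2]
gripper_width: 0.0001
grip_force: 0.0
```

```bash
python3 see.py d; python3 -c "
from h import *
P=np.load('P.npy');print(go(P,(.002,.126,.029),90))"
```

```text
scene blank [-7.  20.5 24. ] [243.1 227.9] 0.88
top blank [-8.2 20.6 24. ] [263.9 221.6] 0.85
scene blank_rear_right [ 48.  -51.6  29. ] [278.  215.8] 0.85
top blank_rear_right [ 45.1 -52.2  29. ] [263.7 190.9] 0.92
scene blank_rear_left [35.7 94.6 29. ] [218.1 212. ] 0.67
top blank_rear_left [46.1 94.  29. ] [234.1 231. ] 0.57
scene blank_right [ -1.5 -58.2  29. ] [277.1 228.8] 0.87
top blank_right [  0.6 -57.3  29. ] [277.  198.3] 0.81
scene rear_tab_right [ 47.1 -57.7  24. ] [280.4 218. ] 0.81
top rear_tab_right [ 43.8 -61.2  24. ] [265.8 188.9] 0.76
top rear_tab_left [52.  36.1 24. ] [244.2 213.9] 0.91
scene side_tab [ 11.4 -85.5  24. ] [289.8 228.5] 0.93
[0.0024 0.1266 0.0963] [-3.142 -0.005  0.919] [0.7 0.5 0.2] 20.15 -0.00027669419208759547
(array([ 0.01, -0.03, -3.36]), array([-0.03,  0.02, -0.01]))
```

View pics/d_scene.png

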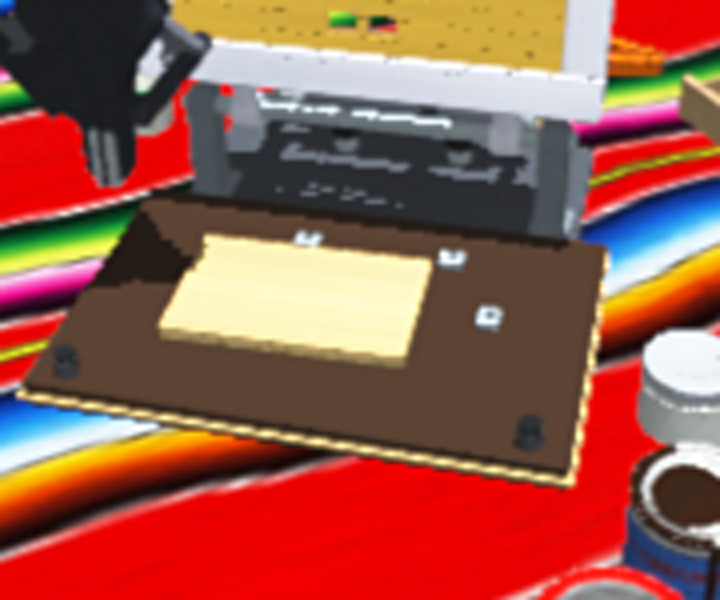

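The crop shows the blank square to the tabs, its rear edge a few mm short of them, and its left edge clear under the shut fingers. I'll go down and push sideways.

{"op": "apply_moves", "data": {
  "deltas": [
    {"gripper":0,"x":0,"y":0,"z":-0.9,"wx":0,"wy":0,"wz":0},
    {"gripper":0,"x":0,"y":0,"z":-0.9,"wx":0,"wy":0,"wz":0},
    {"gripper":0,"x":0,"y":0,"z":-0.8,"wx":0,"wy":0,"wz":0},
    {"gripper":0,"x":0,"y":0,"z":-0.4,"wx":0,"wy":0,"wz":0},
    {"gripper":0,"x":0,"y":0,"z":-0.35,"wx":0,"wy":0,"wz":0},
    {"gripper":0,"x":0,"y":0,"z":0,"wx":0,"wy":0,"wz":0},
    {"gripper":0,"x":0.2,"y":-0.15,"z":0,"wx":0,"wy":0,"wz":0},
    {"gripper":0,"x":0.2,"y":-0.15,"z":0,"wx":0,"wy":0,"wz":0}
  ]
}}

```text
t: 21.15
tcp_pos: [0.4691, 0.0204, 0.0297]
ee_rot: [3.141, -0.005, 0.919]
wrist_force: [0.2, 1.0, -0.0]
gripper_width: 0.0
grip_force: 0.0
```

{"op": "apply_moves", "data": {
  "deltas": [
    {"gripper":0,"x":0.2,"y":-0.15,"z":0,"wx":0,"wy":0,"wz":0},
    {"gripper":0,"x":0.2,"y":-0.15,"z":0,"wx":0,"wy":0,"wz":0},
    {"gripper":0,"x":0.2,"y":-0.15,"z":0,"wx":0,"wy":0,"wz":0},
    {"gripper":0,"x":0.2,"y":-0.15,"z":0,"wx":0,"wy":0,"wz":0},
    {"gripper":0,"x":0.2,"y":-0.15,"z":0,"wx":0,"wy":0,"wz":0},
    {"gripper":0,"x":0.2,"y":-0.15,"z":0,"wx":0,"wy":0,"wz":0},
    {"gripper":0,"x":0,"y":0,"z":0,"wx":0,"wy":0,"wz":0},
    {"gripper":0,"x":0,"y":0,"z":0,"wx":0,"wy":0,"wz":0}
  ]
}}

```text
t: 22.15
tcp_pos: [0.4924, 0.0025, 0.0293]
ee_rot: [3.142, -0.005, 0.919]
wrist_force: [0.7, 0.5, -0.4]
gripper_width: 0.0001
grip_force: 0.0
```

```bash
python3 see.py e
```

```text
scene blank [ 6.   4.6 24. ] [251.1 225.3] 0.83
top blank [-10.5   8.3  24. ] [267.  218.7] 0.95
scene blank_rear_right [ 54.6 -64.4  29. ] [283.7 214.8] 0.65
top blank_rear_right [ 47.4 -53.4  29. ] [263.3 190.1] 0.93
scene blank_rear_left [50.  83.2 29. ] [224.3 209.2] 0.81
scene blank_right [ -3.9 -68.9  29. ] [281.6 230. ] 0.75
top blank_right [  5.8 -60.1  29. ] [276.1 196.5] 0.91
scene rear_tab_right [ 47.  -50.6  24. ] [277.5 217.7] 0.77
top rear_tab_right [ 51.1 -60.7  24. ] [263.7 187.6] 0.58
scene rear_tab_left [57.3 19.5 24. ] [250.1 212. ] 0.95
top rear_tab_left [53.1 35.1 24. ] [244.1 213.4] 0.61
scene side_tab [ 10. -86.  24.] [289.9 228.9] 0.83
top side_tab [  5.8 -93.4  24. ] [282.6 187.6] 0.97
[0.0028 0.0866 0.0293] [-3.141 -0.005  0.919] [-0.2  0.2  0.1] 22.95 -0.00017000037423959318
```

View pics/e_scene.png

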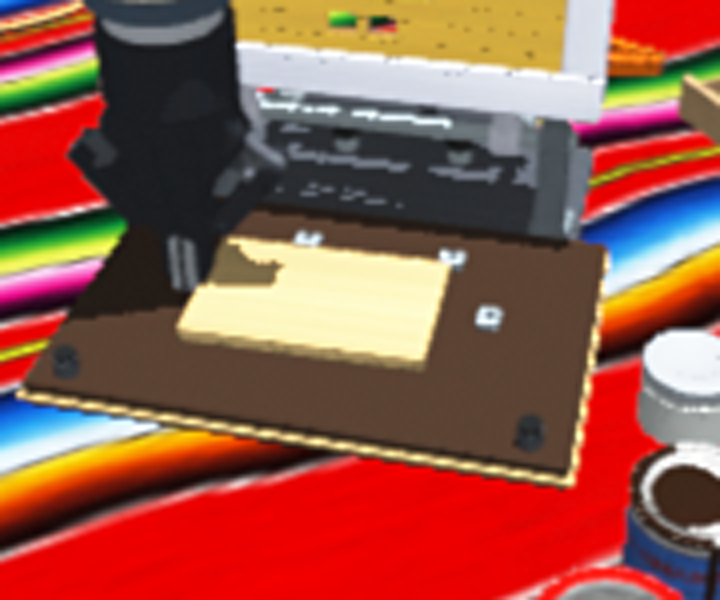

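The crop shows the blank moving right, its rear right corner at (450,262). The right edge is still about 18 mm from the side tab at (477,318). I'll push on, slower near the end.

{"op": "apply_moves", "data": {
  "deltas": [
    {"gripper":0,"x":0.1,"y":-0.075,"z":0,"wx":0,"wy":0,"wz":0},
    {"gripper":0,"x":0.1,"y":-0.075,"z":0,"wx":0,"wy":0,"wz":0},
    {"gripper":0,"x":0.1,"y":-0.075,"z":0,"wx":0,"wy":0,"wz":0},
    {"gripper":0,"x":0.1,"y":-0.075,"z":0,"wx":0,"wy":0,"wz":0},
    {"gripper":0,"x":0.1,"y":-0.075,"z":0,"wx":0,"wy":0,"wz":0},
    {"gripper":0,"x":0.1,"y":-0.075,"z":0,"wx":0,"wy":0,"wz":0},
    {"gripper":0,"x":0,"y":0,"z":0,"wx":0,"wy":0,"wz":0},
    {"gripper":0,"x":0,"y":0,"z":0,"wx":0,"wy":0,"wz":0}
  ]
}}

```text
t: 23.95
tcp_pos: [0.5044, -0.0065, 0.0293]
ee_rot: [3.142, -0.005, 0.919]
wrist_force: [0.4, 0.1, -0.1]
gripper_width: -0.0001
grip_force: 0.0
```

```bash
cat > mask.py <<'E'
from h import *
P=np.load("P.npy")
for n in("scene","top"):
    robot.grab_frame(n);L=robot.cut_out(n,"blank")
    if not L: print(n,"none");continue
    v,u=np.nonzero(L[0]["region"])
    q=np.array([W2P(P,atz(n,(a,b),.034))[:2] for a,b in zip(u,v)])*1000
    f=[]
    for lo,hi in((-80,-50),(10,30),(40,60)):pass
    R=cv2.minAreaRect(q.astype(np.float32))
    print(n,"x pct",np.percentile(q[:,0],[1,99]).round(1),"y pct",np.percentile(q[:,1],[1,99]).round(1),np.round(cv2.boxPoints(R),1).tolist())
s=robot.get_state();print(W2P(P,s["tcp_pos"]).round(4),s["wrist_force"].round(1),s["t"])
E
python3 mask.py
```

```text
scene x pct [-54.  46.] y pct [-75.7  61.6] [[-55.20000076293945, -77.4000015258789], [48.099998474121094, -77.69999694824219], [48.5, 63.599998474121094], [-54.79999923706055, 63.900001525878906]]Traceback (most recent call last):
  File "mask.py", line 7, in <module>
    q=np.array([W2P(P,atz(n,(a,b),.034))[:2] for a,b in zip(u,v)])*1000
                      ~~~^^^^^^^^^^^^^^
  File "h.py", line 7, in atz
    o,d=ray(cam,uv);return o+d*(z-o[2])/d[2]
        ~~~^^^^^^^^
  File "h.py", line 4, in ray
    c=robot.get_calibration(cam);T=np.linalg.inv(np.array(c["camera_from_world"]))
ValueError: time passes only in moves, steps and waits
```

{"op": "apply_moves", "data": {
  "deltas": [
    {"gripper":0,"x":0.04,"y":-0.03,"z":0,"wx":0,"wy":0,"wz":0},
    {"gripper":0,"x":0.04,"y":-0.03,"z":0,"wx":0,"wy":0,"wz":0},
    {"gripper":0,"x":0.04,"y":-0.03,"z":0,"wx":0,"wy":0,"wz":0},
    {"gripper":0,"x":0.04,"y":-0.03,"z":0,"wx":0,"wy":0,"wz":0},
    {"gripper":0,"x":0.04,"y":-0.03,"z":0,"wx":0,"wy":0,"wz":0},
    {"gripper":0,"x":0.04,"y":-0.03,"z":0,"wx":0,"wy":0,"wz":0},
    {"gripper":0,"x":0,"y":0,"z":0,"wx":0,"wy":0,"wz":0},
    {"gripper":0,"x":0,"y":0,"z":0,"wx":0,"wy":0,"wz":0}
  ]
}}

```text
t: 25.15
tcp_pos: [0.5094, -0.0101, 0.0293]
ee_rot: [3.141, -0.005, 0.919]
wrist_force: [0.8, -0.4, -0.0]
gripper_width: -0.0001
grip_force: 0.0
```

```bash
cat > mask.py <<'E'
from h import *
P=np.load("P.npy")
C={n:robot.get_calibration(n) for n in("scene","top")}
for n in C:
    robot.grab_frame(n);L=robot.cut_out(n,"blank")
    if not L: print(n,"none");continue
    c=C[n];v,u=np.nonzero(L[0]["region"]);T=np.linalg.inv(np.array(c["camera_from_world"]))
    D=np.c_[(u-c["cx"])/c["fx"],(v-c["cy"])/c["fy"],np.ones(len(u))]@T[:3,:3].T
    W=T[:3,3]+D*((.034-T[2,3])/D[:,2])[:,None]
    q=np.array([W2P(P,w)[:2] for w in W])*1000
    print(n,"x pct",np.percentile(q[:,0],[1,99]).round(1),"y pct",np.percentile(q[:,1],[1,99]).round(1),np.round(cv2.boxPoints(cv2.minAreaRect(q.astype(np.float32))),1).tolist())
s=robot.get_state();print(W2P(P,s["tcp_pos"]).round(4),s["wrist_force"].round(1),s["t"])
E
python3 mask.py
```

```text
scene x pct [-53.9  44.6] y pct [-81.1  56.3] [[-55.099998474121094, 59.400001525878906], [-54.900001525878906, -83.30000305175781], [46.70000076293945, -83.0999984741211], [46.5, 59.5]]
top x pct [-43.4  45.5] y pct [-81.4  -1.5] [[-46.79999923706055, -0.10000000149011612], [-43.29999923706055, -84.69999694824219], [49.099998474121094, -81.0], [45.70000076293945, 3.700000047683716]]
[0.003  0.0655 0.0293] [-1.1  0.1 -0.1] 25.35
```

Right edge at about -83 mm with no tab force yet. I'll continue in 0.5 mm rows.

{"op": "apply_moves", "data": {
  "deltas": [
    {"gripper":0,"x":0.02,"y":-0.015,"z":0,"wx":0,"wy":0,"wz":0},
    {"gripper":0,"x":0.02,"y":-0.015,"z":0,"wx":0,"wy":0,"wz":0},
    {"gripper":0,"x":0.02,"y":-0.015,"z":0,"wx":0,"wy":0,"wz":0},
    {"gripper":0,"x":0.02,"y":-0.015,"z":0,"wx":0,"wy":0,"wz":0},
    {"gripper":0,"x":0,"y":0,"z":0,"wx":0,"wy":0,"wz":0},
    {"gripper":0,"x":0,"y":0,"z":0,"wx":0,"wy":0,"wz":0},
    {"gripper":0,"x":0,"y":0,"z":0,"wx":0,"wy":0,"wz":0},
    {"gripper":0,"x":0,"y":0,"z":0,"wx":0,"wy":0,"wz":0}
  ]
}}

```text
t: 26.35
tcp_pos: [0.5108, -0.0113, 0.0293]
ee_rot: [-3.142, -0.005, 0.919]
wrist_force: [-0.4, 0.2, 0.8]
gripper_width: -0.0
grip_force: 0.3
```

```bash
python3 mask.py
```

```text
scene x pct [-53.9  45.2] y pct [-82.8  54.8] [[-55.599998474121094, 57.099998474121094], [-54.79999923706055, -85.5], [49.20000076293945, -85.0], [48.400001525878906, 57.70000076293945]]
top x pct [-42.5  43. ] y pct [-81.6  -8.6] [[-45.0, -5.5], [-42.79999923706055, -83.9000015258789], [45.0, -81.4000015258789], [42.79999923706055, -3.0]]
[0.0029 0.0636 0.0292] [ 0.6 -0.8  0.1] 26.55
```

{"op": "apply_moves", "data": {
  "deltas": [
    {"gripper":0,"x":0.02,"y":-0.015,"z":0,"wx":0,"wy":0,"wz":0},
    {"gripper":0,"x":0.02,"y":-0.015,"z":0,"wx":0,"wy":0,"wz":0},
    {"gripper":0,"x":0.02,"y":-0.015,"z":0,"wx":0,"wy":0,"wz":0},
    {"gripper":0,"x":0,"y":0,"z":0,"wx":0,"wy":0,"wz":0},
    {"gripper":0,"x":0,"y":0,"z":0,"wx":0,"wy":0,"wz":0},
    {"gripper":0,"x":0,"y":0,"z":0,"wx":0,"wy":0,"wz":0},
    {"gripper":0,"x":0,"y":0,"z":0,"wx":0,"wy":0,"wz":0},
    {"gripper":0,"x":0,"y":0,"z":0,"wx":0,"wy":0,"wz":0}
  ]
}}

```text
t: 27.55
tcp_pos: [0.5116, -0.012, 0.0292]
ee_rot: [-3.141, -0.004, 0.919]
wrist_force: [-3.2, 3.4, 2.7]
gripper_width: -0.0001
grip_force: 2.6
```

```bash
python3 mask.py
```

```text
scene x pct [-54.6  43.7] y pct [-84.4  53.7] [[-57.5, 56.099998474121094], [-56.900001525878906, -86.0999984741211], [45.5, -85.69999694824219], [44.900001525878906, 56.5]]
top x pct [-42.9  42.9] y pct [-82.8  -9.4] [[-45.20000076293945, -7.5], [-42.70000076293945, -85.0999984741211], [45.29999923706055, -82.19999694824219], [42.79999923706055, -4.599999904632568]]
[0.0029 0.0624 0.0292] [-3.1  4.2  2.8] 27.75
```

Side tab contact is confirmed at about 5 N. Next I'll back off, go to the front edge with the fingers open, and finish the rear push.

{"op": "apply_moves", "data": {
  "deltas": [
    {"gripper":0,"x":-0.4,"y":0.3,"z":0,"wx":0,"wy":0,"wz":0},
    {"gripper":0,"x":-0.4,"y":0.3,"z":0,"wx":0,"wy":0,"wz":0},
    {"gripper":0,"x":0,"y":0,"z":1,"wx":0,"wy":0,"wz":0},
    {"gripper":0,"x":0,"y":0,"z":1,"wx":0,"wy":0,"wz":0},
    {"gripper":0,"x":0,"y":0,"z":1,"wx":0,"wy":0,"wz":0},
    {"gripper":1,"x":0,"y":0,"z":1,"wx":0,"wy":0,"wz":0},
    {"gripper":1,"x":0.15,"y":-0.8,"z":0,"wx":0,"wy":0,"wz":0},
    {"gripper":1,"x":0.15,"y":-0.8,"z":0,"wx":0,"wy":0,"wz":0}
  ]
}}

```text
t: 28.75
tcp_pos: [0.5018, -0.033, 0.1089]
ee_rot: [3.142, -0.004, 0.92]
wrist_force: [1.3, 0.5, -0.1]
gripper_width: 0.0545
grip_force: 0.0
```

{"op": "apply_moves", "data": {
  "deltas": [
    {"gripper":1,"x":0.15,"y":-0.8,"z":0,"wx":0,"wy":0,"wz":0},
    {"gripper":1,"x":0.15,"y":-0.8,"z":0,"wx":0,"wy":0,"wz":0},
    {"gripper":1,"x":0.15,"y":-0.8,"z":0,"wx":0,"wy":0,"wz":0},
    {"gripper":1,"x":0.15,"y":-0.8,"z":0,"wx":0,"wy":0,"wz":0},
    {"gripper":1,"x":0.15,"y":-0.8,"z":0,"wx":0,"wy":0,"wz":0},
    {"gripper":1,"x":0.15,"y":-0.8,"z":0,"wx":0,"wy":0,"wz":0},
    {"gripper":1,"x":0,"y":0,"z":0,"wx":0,"wy":0,"wz":0},
    {"gripper":1,"x":0,"y":0,"z":0,"wx":0,"wy":0,"wz":0}
  ]
}}

```text
t: 29.75
tcp_pos: [0.5197, -0.128, 0.1092]
ee_rot: [-3.141, -0.005, 0.919]
wrist_force: [0.3, 0.0, -0.3]
gripper_width: 0.0856
grip_force: 0.0
```

```bash
python3 mask.py; python3 -c "
from h import *
P=np.load('P.npy');print(go(P,(-.082,-.015,.0165),90))"
```

```text
scene x pct [-53.3  41.7] y pct [-82.9  52.8] [[-54.79999923706055, -84.0999984741211], [43.5, -84.80000305175781], [44.5, 54.20000076293945], [-53.79999923706055, 54.900001525878906]]
top x pct [-41.2  44.8] y pct [-80.8  55.4] [[-44.400001525878906, -83.5], [45.400001525878906, -83.5], [45.400001525878906, 56.5], [-44.400001525878906, 56.5]]
[-0.0841 -0.0143  0.1093] [-0.1  0.4  0.2] 29.95
(array([ 0.09,  0.06, -4.64]), array([-0.03,  0.02, -0.01]))
```

{"op": "apply_moves", "data": {
  "deltas": [
    {"gripper":1,"x":0,"y":0,"z":-1,"wx":0,"wy":0,"wz":0},
    {"gripper":1,"x":0,"y":0,"z":-1,"wx":0,"wy":0,"wz":0},
    {"gripper":1,"x":0,"y":0,"z":-1,"wx":0,"wy":0,"wz":0},
    {"gripper":1,"x":0,"y":0,"z":-0.8,"wx":0,"wy":0,"wz":0},
    {"gripper":1,"x":0,"y":0,"z":-0.5,"wx":0,"wy":0,"wz":0},
    {"gripper":1,"x":0,"y":0,"z":-0.35,"wx":0,"wy":0,"wz":0},
    {"gripper":1,"x":0,"y":0,"z":0,"wx":0,"wy":0,"wz":0},
    {"gripper":1,"x":0,"y":0,"z":0,"wx":0,"wy":0,"wz":0}
  ]
}}

```text
t: 30.95
tcp_pos: [0.5203, -0.1283, 0.0167]
ee_rot: [3.141, -0.005, 0.919]
wrist_force: [-0.1, 0.2, -0.6]
gripper_width: 0.0854
grip_force: 0.0
```

{"op": "apply_moves", "data": {
  "deltas": [
    {"gripper":1,"x":0.15,"y":0.2,"z":0,"wx":0,"wy":0,"wz":0},
    {"gripper":1,"x":0.15,"y":0.2,"z":0,"wx":0,"wy":0,"wz":0},
    {"gripper":1,"x":0.15,"y":0.2,"z":0,"wx":0,"wy":0,"wz":0},
    {"gripper":1,"x":0.15,"y":0.2,"z":0,"wx":0,"wy":0,"wz":0},
    {"gripper":1,"x":0.15,"y":0.2,"z":0,"wx":0,"wy":0,"wz":0},
    {"gripper":1,"x":0.06,"y":0.08,"z":0,"wx":0,"wy":0,"wz":0},
    {"gripper":1,"x":0.03,"y":0.04,"z":0,"wx":0,"wy":0,"wz":0},
    {"gripper":1,"x":0,"y":0,"z":0,"wx":0,"wy":0,"wz":0}
  ]
}}

```text
t: 31.95
tcp_pos: [0.5367, -0.1058, 0.0163]
ee_rot: [-3.141, -0.005, 0.919]
wrist_force: [0.6, 0.8, 0.6]
gripper_width: 0.0855
grip_force: 0.0
```

{"op": "apply_moves", "data": {
  "deltas": [
    {"gripper":1,"x":0.03,"y":0.04,"z":0,"wx":0,"wy":0,"wz":0},
    {"gripper":1,"x":0.03,"y":0.04,"z":0,"wx":0,"wy":0,"wz":0},
    {"gripper":1,"x":0.03,"y":0.04,"z":0,"wx":0,"wy":0,"wz":0},
    {"gripper":1,"x":0,"y":0,"z":0,"wx":0,"wy":0,"wz":0},
    {"gripper":1,"x":0,"y":0,"z":0,"wx":0,"wy":0,"wz":0},
    {"gripper":1,"x":0,"y":0,"z":0,"wx":0,"wy":0,"wz":0},
    {"gripper":1,"x":0,"y":0,"z":0,"wx":0,"wy":0,"wz":0},
    {"gripper":1,"x":0,"y":0,"z":0,"wx":0,"wy":0,"wz":0}
  ]
}}

```text
t: 32.95
tcp_pos: [0.5386, -0.1034, 0.0163]
ee_rot: [3.142, -0.005, 0.919]
wrist_force: [-1.4, -0.4, -0.0]
gripper_width: 0.0855
grip_force: 0.0
```

```bash
python3 mask.py
```

```text
scene x pct [-52.1  42.5] y pct [-84.4  52.2] [[-54.0, -84.69999694824219], [45.79999923706055, -86.0999984741211], [47.79999923706055, 54.900001525878906], [-52.0, 56.29999923706055]]
top x pct [-16.1  46.6] y pct [-80.8  56. ] [[-21.700000762939453, 56.0], [14.899999618530273, -88.69999694824219], [75.0999984741211, -73.4000015258789], [38.5, 71.19999694824219]]
[-0.0534 -0.0145  0.0163] [-0.3  0.1 -0.2] 33.15
```

Not at the tabs yet; continuing slowly.

{"op": "apply_moves", "data": {
  "deltas": [
    {"gripper":1,"x":0.03,"y":0.04,"z":0,"wx":0,"wy":0,"wz":0},
    {"gripper":1,"x":0.03,"y":0.04,"z":0,"wx":0,"wy":0,"wz":0},
    {"gripper":1,"x":0,"y":0,"z":0,"wx":0,"wy":0,"wz":0},
    {"gripper":1,"x":0,"y":0,"z":0,"wx":0,"wy":0,"wz":0},
    {"gripper":1,"x":0,"y":0,"z":0,"wx":0,"wy":0,"wz":0},
    {"gripper":1,"x":0,"y":0,"z":0,"wx":0,"wy":0,"wz":0},
    {"gripper":1,"x":0,"y":0,"z":0,"wx":0,"wy":0,"wz":0},
    {"gripper":1,"x":0,"y":0,"z":0,"wx":0,"wy":0,"wz":0}
  ]
}}

```text
t: 34.15
tcp_pos: [0.5397, -0.1017, 0.0163]
ee_rot: [-3.141, -0.005, 0.919]
wrist_force: [0.0, 0.3, 0.6]
gripper_width: 0.0855
grip_force: 0.0
```

{"op": "apply_moves", "data": {
  "deltas": [
    {"gripper":1,"x":0.03,"y":0.04,"z":0,"wx":0,"wy":0,"wz":0},
    {"gripper":1,"x":0.03,"y":0.04,"z":0,"wx":0,"wy":0,"wz":0},
    {"gripper":1,"x":0,"y":0,"z":0,"wx":0,"wy":0,"wz":0},
    {"gripper":1,"x":0,"y":0,"z":0,"wx":0,"wy":0,"wz":0},
    {"gripper":1,"x":0,"y":0,"z":0,"wx":0,"wy":0,"wz":0},
    {"gripper":1,"x":0,"y":0,"z":0,"wx":0,"wy":0,"wz":0},
    {"gripper":1,"x":0,"y":0,"z":0,"wx":0,"wy":0,"wz":0},
    {"gripper":1,"x":0,"y":0,"z":0,"wx":0,"wy":0,"wz":0}
  ]
}}

```text
t: 35.15
tcp_pos: [0.5402, -0.1005, 0.0162]
ee_rot: [-3.141, -0.004, 0.919]
wrist_force: [-3.8, -3.7, 2.2]
gripper_width: 0.0855
grip_force: 2.6
```

```bash
python3 mask.py
```

```text
scene x pct [-50.2  44.1] y pct [-84.5  39. ] [[-53.599998474121094, -84.5999984741211], [47.900001525878906, -86.0999984741211], [50.0, 52.599998474121094], [-51.5, 54.099998474121094]]
top x pct [-11.7  50.1] y pct [-80.1  56. ] [[-16.600000381469727, 54.099998474121094], [30.299999237060547, -85.80000305175781], [88.5, -66.4000015258789], [41.599998474121094, 73.5999984741211]]
[-0.05   -0.014   0.0162] [-3.4 -3.7  1.1] 35.35
```

Tab contact is at about 5 N. One more small push to seat both ends, then I'll retreat.

{"op": "apply_moves", "data": {
  "deltas": [
    {"gripper":1,"x":0.03,"y":0.04,"z":0,"wx":0,"wy":0,"wz":0},
    {"gripper":1,"x":0,"y":0,"z":0,"wx":0,"wy":0,"wz":0},
    {"gripper":1,"x":0,"y":0,"z":0,"wx":0,"wy":0,"wz":0},
    {"gripper":1,"x":0,"y":0,"z":0,"wx":0,"wy":0,"wz":0},
    {"gripper":1,"x":0,"y":0,"z":0,"wx":0,"wy":0,"wz":0},
    {"gripper":1,"x":0,"y":0,"z":0,"wx":0,"wy":0,"wz":0},
    {"gripper":1,"x":0,"y":0,"z":0,"wx":0,"wy":0,"wz":0},
    {"gripper":1,"x":0,"y":0,"z":0,"wx":0,"wy":0,"wz":0}
  ]
}}

```text
t: 36.35
tcp_pos: [0.5402, -0.1001, 0.0162]
ee_rot: [-3.14, -0.003, 0.919]
wrist_force: [-5.3, -8.4, 3.5]
gripper_width: 0.0853
grip_force: 4.9
```

{"op": "apply_moves", "data": {
  "deltas": [
    {"gripper":1,"x":-0.1,"y":-0.13,"z":0,"wx":0,"wy":0,"wz":0},
    {"gripper":1,"x":-0.2,"y":-0.27,"z":0,"wx":0,"wy":0,"wz":0},
    {"gripper":1,"x":-0.3,"y":-0.4,"z":0,"wx":0,"wy":0,"wz":0},
    {"gripper":1,"x":-0.3,"y":-0.4,"z":0.6,"wx":0,"wy":0,"wz":0},
    {"gripper":1,"x":-0.4,"y":-0.5,"z":1,"wx":0,"wy":0,"wz":0},
    {"gripper":1,"x":-0.4,"y":-0.5,"z":1,"wx":0,"wy":0,"wz":0},
    {"gripper":1,"x":-0.6,"y":-0.4,"z":1,"wx":0,"wy":0,"wz":0},
    {"gripper":1,"x":-0.6,"y":-0.4,"z":1,"wx":0,"wy":0,"wz":0}
  ]
}}

```text
t: 37.35
tcp_pos: [0.4829, -0.16, 0.1097]
ee_rot: [3.141, -0.005, 0.919]
wrist_force: [-0.3, 1.0, 0.3]
gripper_width: 0.0852
grip_force: 0.0
```

{"op": "apply_moves", "data": {
  "deltas": [
    {"gripper":1,"x":-0.6,"y":-0.4,"z":1,"wx":0,"wy":0,"wz":0},
    {"gripper":1,"x":-0.6,"y":-0.4,"z":1,"wx":0,"wy":0,"wz":0},
    {"gripper":1,"x":-0.6,"y":-0.4,"z":1,"wx":0,"wy":0,"wz":0},
    {"gripper":1,"x":-0.6,"y":-0.4,"z":1,"wx":0,"wy":0,"wz":0},
    {"gripper":1,"x":0,"y":0,"z":0,"wx":0,"wy":0,"wz":0},
    {"gripper":1,"x":0,"y":0,"z":0,"wx":0,"wy":0,"wz":0},
    {"gripper":1,"x":0,"y":0,"z":0,"wx":0,"wy":0,"wz":0},
    {"gripper":1,"x":0,"y":0,"z":0,"wx":0,"wy":0,"wz":0}
  ]
}}

```text
t: 38.35
tcp_pos: [0.4354, -0.191, 0.1876]
ee_rot: [-3.14, -0.004, 0.92]
wrist_force: [-1.4, -0.0, -0.5]
gripper_width: 0.0855
grip_force: 0.0
```

```bash
python3 mask.py; python3 see.py f | head -8;python3 -c "
from h import *
a=cv2.imread('pics/f_scene.png');cv2.imwrite('pics/f2.png',a)"
```

```text
scene x pct [-48.2  46.9] y pct [-82.3  53.2] [[-49.79999923706055, -84.4000015258789], [49.29999923706055, -84.80000305175781], [49.79999923706055, 54.70000076293945], [-49.20000076293945, 55.099998474121094]]
top x pct [-37.   47.8] y pct [-79.7  53.7] [[-38.20000076293945, -81.30000305175781], [48.79999923706055, -81.80000305175781], [49.5, 55.900001525878906], [-37.5, 56.400001525878906]]
[-0.1857  0.0141  0.188 ] [-0.9  0.2 -1.2] 38.55
scene blank [  0.5 -14.5  24. ] [258.6 227.7] 0.75
top blank [ -5.4 -15.9  24. ] [270.4 211. ] 0.62
scene blank_rear_right [ 54.3 -84.   29. ] [291.8 215.8] 0.56
top blank_rear_right [ 50.  -84.2  29. ] [268.7 181.2] 0.65
scene blank_rear_left [46.4 55.  29. ] [234.9 211.3] 0.68
top blank_rear_left [54.7 61.  29. ] [238.4 220.1] 0.97
scene blank_right [ 10.7 -86.4  29. ] [290.2 227. ] 0.67
top blank_right [  4.4 -75.3  29. ] [279.5 192.6] 0.74
```

View pics/f2.png

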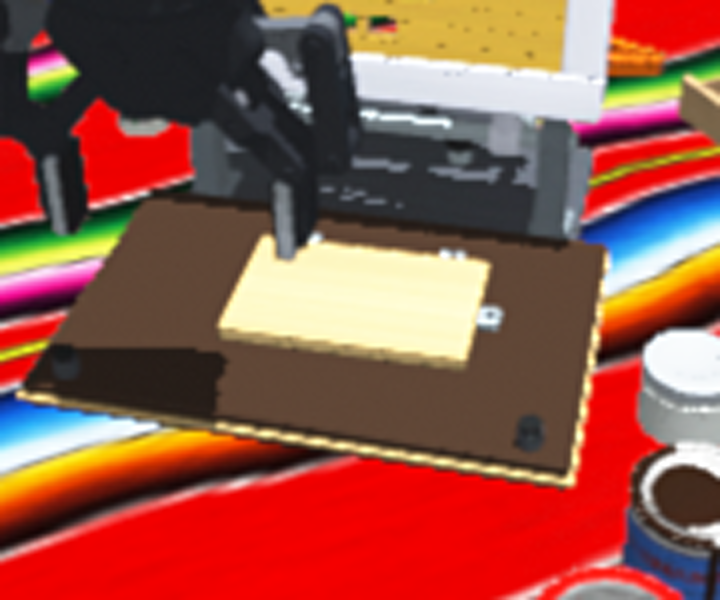

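The last picture shows the blank against both rear tabs ((315,240) and (453,254)) and the side tab (488,318), with the frame raised and the gripper clear. The fitted outline is rear edge x ≈ 49–50 mm and right edge y ≈ -83 to -85 mm, so I'm handing in.

```bash
python3 -c "
from bench import robot
print(robot.hand_in())"
```

```text
the job is handed in; nothing more can be done
None
```

I've handed the job in with the stencil frame up at its stop, the blank pushed against both rear tabs and the side tab, and the arm clear; the hand-in call returned no verdict.

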